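# Clamp a spacer tube in the pipe vise

## Task

Take the steel tube out of the wooden rack, slide it endways through the pipe vise so that it lies down in the V of the lower jaw and on the support post, its end standing out a finger's breadth beyond the jaw, and let go of it. Then turn the vise's T-handle clockwise until you feel the rising resistance that shows the tube is firmly clamped, and stop there: it is thin-walled and must not be crushed. Leave the handle and the tube released, and leave the other things on the bench as they are.

Things in the scene. Friction and masses are not known exactly. Their poses are not given: they have to be found in the camera images.
- tube: the thin-walled steel tube to clamp: round, 25 mm outside, 240 mm long, about 0.27 kg, plain bright steel, open at both ends. It starts level in a V-notch of the low wooden rack, its axis 40 mm above the bench. Origin at its centre; y along the tube (either end is as good)
- tube_mid (a point): the centre of the tube, half-way along it and on its axis; y along the tube
- rack: low wooden rack: a 170 x 150 mm plywood board 10 mm thick with notched blocks (16 mm thick) across it at y = -55 and +55 mm and notches at x = -45 and +45 mm, one for the tube and the other for the dark headed pin; the tube's centre is within 10 mm of half-way between the blocks, free to grasp. Origin on the bench under its middle
- vise: yoke pipe vise bolted to the bench: grey bed 14 mm thick, 120 mm wide (x), from y = -175 to +40 mm; two upright legs, inner faces at x = -40 and +40, 34 mm wide along y, joined by an arch whose screw boss tops out 183 mm above the bench. Arch and upper jaw bar the way from above, so the tube goes in endways from -y. Origin on the bench under the screw
- vise_seat (a point): where the tube's axis has to lie: under the screw, 85 mm above the bench, on the axis of a 25 mm tube fully down in the lower jaw's V (90 degrees, open above, flanks end 2 mm above the axis). The jaw spans y = -22 to +22 mm; y along the V, z up. The tube's centre is wanted near y = -80 mm, its end then 18 mm out beyond the jaw at +y (3 to 38 mm will do)
- post_top (a point): top centre of a plain round steel post, 14 mm in diameter, that stands on the bed 150 mm from the screw (at y = -150 mm of vise_seat) and carries the tube level: its top is 12.5 mm below the tube's axis. Fingers closed on the tube pass either side of it
- upper_jaw: the moving upper jaw, a flat steel plate 50 mm (x) by 40 mm (y) that hangs under the screw, guided by the yoke; origin at the centre of its flat underside. At the start the underside is 5 to 7.3 mm above the top of a tube lying in the V; the screw drives it straight down onto the tube
- handle_bar (a point): middle of the T-handle's bar, on the screw's vertical axis: round steel, 12 mm thick, a 17 mm ball at each end, 106 mm between ball centres; about 233 mm above the bench at the start, 50 mm above the yoke. x along the bar. The neck under its middle is 12 mm thick for 36 mm, then the 18 mm screw. At the start the bar lies within 0.6 rad of vise_seat's x axis
- handle: the vise screw with its T-handle (origin at the screw's lower end). Clockwise from above tightens; screw and bar sink 12 mm a turn, 2.6 to 3.8 rad to the tube. Free turning takes under 0.1 N m. On the tube the torque climbs within a radian: 0.3 N m above free turning is firmly clamped, 0.45 begins to crush it. It stays put when let go. Measured heights are too coarse: go by feel
- pin: bystander: dark solid steel pin, 25 mm by 150 mm with a 36 mm round head, in the rack's other notch; leave it there
- bushing: bystander: short brass bushing, 34 mm wide, 30 mm tall, standing on the bench
- offcut: bystander: 45 mm tube offcut, 25 mm wide, standing on end on the bench
- spanner: bystander: steel spanner, 170 mm long, lying on the bench
- deburrer: bystander: hand deburring tool with a black grip, 150 mm long, lying on the bench
- oilcan: bystander: small grey bottle, 52 mm wide, 120 mm tall, standing beside the scale
- tape: bystander: roll of brown packing tape, 100 mm wide, 40 mm tall
- carton: bystander: small cardboard carton, 110 by 80 by 50 mm
Things that resemble listed ones, but are neither listed nor needed, are in the scene too. What is shaped like the vise but green or orange is not meant.

How it is judged:
On the way, in this order (a step that is already met when the one before it is completed fails the run):
1. the tube lies in the V and on the post, reaching through the jaw, let go, with the jaw still clear of it (y of tube_mid in the frame of vise_seat between -0.095 and -0.06 m and distance between tube_mid and vise_seat below 0.096 m and x of tube_mid in the frame of vise_seat between -0.004 and 0.004 m and z of tube_mid in the frame of vise_seat between -0.003 and 0.003 m and angle between the y axis of tube and the y axis of vise_seat, either way round below 0.05 rad and contact force between the fingers and tube below 0.1 N and contact force between upper_jaw and tube below 1 N), for 0.2 s.
2. the upper jaw clamps the tube with over 40 N (contact force between upper_jaw and tube above 40 N), for 0.3 s.
At the end, for the whole second after the job is handed in: the upper jaw holds the tube with over 40 N, the tube lying still in the V and on the post (axis within 4 mm sideways and in height and 3 degrees of the V's), its end 3 to 38 mm beyond the jaw, and it stays so (contact force between upper_jaw and tube above 40 N and y of tube_mid in the frame of vise_seat between -0.095 and -0.06 m and x of tube_mid in the frame of vise_seat between -0.004 and 0.004 m and z of tube_mid in the frame of vise_seat between -0.004 and 0.003 m and angle between the y axis of tube and the y axis of vise_seat, either way round below 0.05 rad and linear speed of tube below 0.01 m/s); the robot touches nothing.
It fails at once if the tube is crushed (jaw force over 120 N) (contact force between upper_jaw and tube above 120 N).
It fails at once if a bystander is moved by over 30 mm (distance of any of pin, bushing, offcut, spanner, deburrer, oilcan, tape, carton from where it was at the start of the episode above 0.03 m).
It also fails if it takes over 69 s, if anything falls off the work surface, if the arm or the gripper's body presses on something with over 40 N, if the wrist force passes 120 N, or if a joint passes its speed limit or range.

## Robot

A 6-joint arm with a two-finger parallel gripper is mounted at the origin on the work surface. World frame = base frame: x ahead of the robot, y to its left, z up, the work surface at z = 0. Lengths are in m, angles in rad, forces in N, time in s.
With the tool pointing down it reaches from about 0.35 to 0.975 m from the base axis. Payload 7.1 kg.
Tool frame: the origin (TCP) lies midway between the tips of the shut fingers; the grasp point (between the pads) lies 19 mm behind it; z points along the fingers, y is the line along which they close (so a half turn about z gives the same grasp; the last joint's range is limited). The gripper opens to 88 mm and grips with 3 to 60 N. Pads are 20 mm wide; open, the fingers measure 115 mm over their backs; the gripper's body (75 mm by 178 mm) begins 61 mm behind the grasp point.
Start: joints at [-1.27, 0.423, 1.63, -0, 1.089, -0.019], TCP at [0.197, -0.593, 0.223] pointing down, gripper open.
Joint ranges: [-3, 3], [-0.9, 2.11], [0.09, 2.58], [-1.31, 4.45], [0.11, 2.69], [-2.54, 2.54]. Speed limits (rad/s): [2.39, 2.39, 3.01, 3.14, 3.14, 3.14].

## Interface

Orientations are given as a unit quaternion [w, x, y, z].
In Python, from station import move_pose, movel, movej, command_gripper, wait, inverse_kinematics, read_camera, camera_info, MotionError, job_done, get_time, get_joint_pos, get_qvel, get_effort, get_tcp_pos, get_ee_rot, get_ft_force, get_ft_torque, get_grip_width, get_finger_force gives the robot as it stands. Calls block until the motion is done:
- move_pose(position, orientation): joint-space move of the TCP to a pose.
- movel(position, frame=None, v=0.15, until_force=None): straight line of the TCP; frame=None keeps the orientation; v is the mean speed in m/s. With until_force (N) it stops when the force on the tool has changed by that much, and returns True; else False.
- movej(angles): joint-space move.
- command_gripper(opening): opening from 0.0 (shut) to 1.0 (fully open); the grip force is fixed at half the most; returns when the fingers have stopped.
- wait(seconds).
- inverse_kinematics(position, orientation): joint angles nearest the present ones, or None.
- read_camera(name): name is "side" or "top"; returns the picture (420x560x3 uint8, red, green, blue); there is no depth.
- camera_info(name): a dict with "intrinsics" (3x3 intrinsics, pixels), "T" (4x4, takes a point from camera to world coordinates). Camera axes: x right, y up, looking along -z (the intrinsics and any distortion apply to the point x, -y, -z); pixel columns grow to the right and rows downward; lengths in m; the calibration is good to about 2 mm. A picture is of the moment at which its call begins. camera_info takes no time and is no camera call.
A pose or a line that the arm cannot do raises MotionError and nothing moves.
- job_done(): hands the job in; it is judged then, once.
Readings, each from a call of its own:
- get_time(): time.
- get_joint_pos(): joint angles.
- get_qvel(): joint speeds.
- get_effort(): joint torques, N m.
- get_tcp_pos(): TCP position.
- get_ee_rot(): TCP orientation.
- get_ft_force(): force on the tool from outside, world axes, zero at the start.
- get_ft_torque(): the same for the moment, N m.
- get_grip_width(): opening from 0.0 (shut) to 1.0 (fully open).
- get_finger_force(): force on a finger pad.
Only numpy, scipy, OpenCV 4.12 (cv2) and the standard library are available. Lean on these libraries where they do the work, as an engineer would, in place of code of your own. Each camera call takes 0.05 s, during which the arm holds its last target. There are 200 camera calls.

## Working session

There is one attempt and no reset: what is moved stays moved. The work goes in short steps, each a Python script; the robot and the scene stay as the last script left them, time stands still between calls to the robot, and variables do not carry over. Pictures are saved under pics/ and viewed, at most 10 in all, crops included, and the job is handed in when it is done.

```bash
mkdir -p pics; ls
python3 - <<'E'
from station import *
import cv2
for n in("top","side"):
    im=read_camera(n); cv2.imwrite(f"pics/{n}0.png",im[:,:,::-1])
    c=camera_info(n); print(n,c)
print(get_time(),get_ee_rot(),get_tcp_pos())
E
```

```text
pics
top {'intrinsics': array([[423.53272146,   0.        , 279.84636864],
       [  0.        , 423.53272146, 215.99828813],
       [  0.        ,   0.        ,   1.        ]]), 'T': array([[-0.02320601,  0.99418426, -0.10516247,  0.3372453 ],
       [-0.99969987, -0.02390272, -0.0053694 ,  0.01201257],
       [-0.00785184,  0.1050063 ,  0.99444056,  1.2502041 ],
       [ 0.        ,  0.        ,  0.        ,  1.        ]])}
side {'intrinsics': array([[472.42851123,   0.        , 276.26451992],
       [  0.        , 472.42851123, 211.91968946],
       [  0.        ,   0.        ,   1.        ]]), 'T': array([[-0.79699771,  0.38360288, -0.46652276, -0.09095016],
       [-0.60361282, -0.53289608,  0.59302052,  0.71276307],
       [-0.02112377,  0.75423511,  0.65626457,  0.93769656],
       [ 0.        ,  0.        ,  0.        ,  1.        ]])}
0.1 [-6.80068131e-04  9.87245712e-01  1.59202499e-01 -8.08346479e-05] [ 0.19637791 -0.59282387  0.22196925]
```

View pics/top0.png

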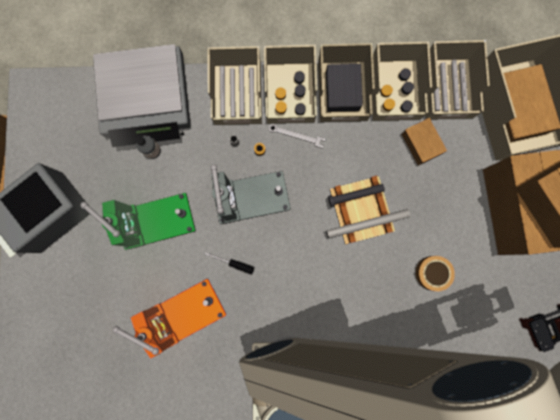

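View pics/side0.png

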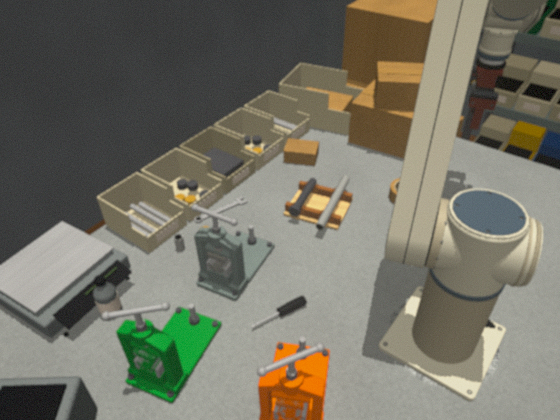

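Grey vise (meant one) at top px (225..290,170..220), its post at (264,187). The tube is at (328..409, 213..232). Zooming in on both.

```bash
cat > h.py <<'E'
import numpy as np, cv2
from station import *
def ray(n,u,v):
    c=camera_info(n);K=c["intrinsics"];T=c["T"]
    d=np.linalg.inv(K)@[u,v,1.]; d=T[:3,:3]@[d[0],-d[1],-d[2]]
    return T[:3,3],d
def plane(n,u,v,z):
    o,d=ray(n,u,v); return o+d*(z-o[2])/d[2]
def tri(a,b):
    (o1,d1),(o2,d2)=ray("top",*a),ray("side",*b)
    s,t=np.linalg.lstsq(np.c_[d1,-d2],o2-o1,rcond=None)[0]
    p,q=o1+s*d1,o2+t*d2
    return (p+q)/2,np.linalg.norm(p-q)
def proj(n,p):
    c=camera_info(n);T=c["T"]; q=T[:3,:3].T@(np.asarray(p)-T[:3,3]); q=c["intrinsics"]@[q[0],-q[1],-q[2]]
    return q[:2]/q[2]
def crop(src,x0,y0,x1,y1,k,out):
    im=cv2.imread(src)[y0:y1,x0:x1]; cv2.imwrite(out,cv2.resize(im,None,fx=k,fy=k,interpolation=cv2.INTER_CUBIC))
E
python3 -c "
from h import *
crop('pics/top0.png',205,155,305,230,8,'pics/c1.png')
crop('pics/side0.png',180,195,280,300,5.7,'pics/c2.png')
"
```

```text
(no output)
```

View pics/c1.png

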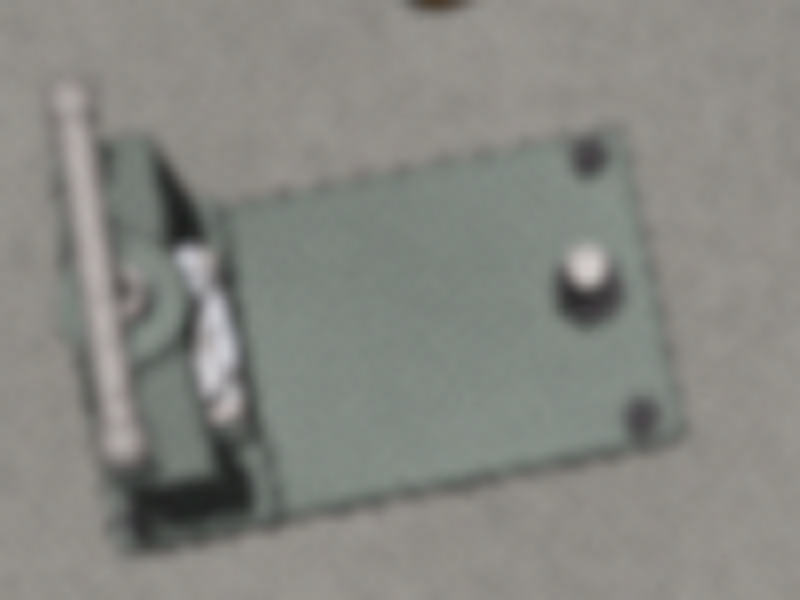

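View pics/c2.png

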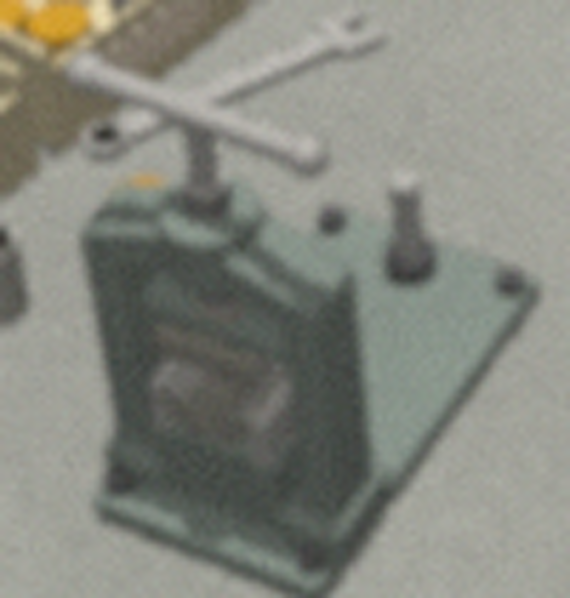

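Top crop: handle balls at crop (68,98) and (123,443), post top (587,265), bed corners (620,128), (685,432), (125,545). Side crop: balls (82,68) and (312,153), post top (404,186).

```bash
cat > m.py <<'E'
from h import *
np.set_printoptions(precision=4,suppress=True)
t=lambda x,y:((x+.5)/8-.5+205,(y+.5)/8-.5+155)
s=lambda x,y:((x+.5)/5.7-.5+180,(y+.5)/5.7-.5+195)
A=[]
for a,b in(((68,98),(82,68)),((123,443),(312,153))):
    p,e=tri(t(*a),s(*b)); q=plane("top",*t(*a),.233); A.append(q); print("ball",p,e,"plane",q, "side plane",plane("side",*s(*b),.233))
print("len",np.linalg.norm(A[0]-A[1]),"mid",(A[0]+A[1])/2)
print("post",tri(t(587,265),s(404,186)),plane("top",*t(587,265),.0725),plane("side",*s(404,186),.0725))
C=[plane("top",*t(*c),.014) for c in((620,128),(685,432),(125,545))]
print("bed",*C)
w=C[1]-C[0];print("w",np.linalg.norm(w),"len",np.linalg.norm(C[2]-C[1]),"yaw(x axis dir)",np.arctan2(*(-w[:2])[::-1]), "yaw(y)",np.arctan2(*(C[2]-C[1])[:2][::-1]))
# tube
im=cv2.imread("pics/top0.png"); hsv=cv2.cvtColor(im,cv2.COLOR_BGR2HSV)
x0,y0,x1,y1=315,200,425,250
roi=hsv[y0:y1,x0:x1]
crop("pics/top0.png",x0-5,170,x1,250,6.5,"pics/c3.png")
E
python3 m.py
```

```text
ball [0.5688 0.1774 0.2402] 0.0014474605200454453 plane [0.5698 0.1782 0.233 ] side plane [0.5763 0.1722 0.233 ]
ball [0.462  0.1611 0.2389] 0.0006835489815685548 plane [0.4631 0.1622 0.233 ] side plane [0.4664 0.1563 0.233 ]
len 0.10792959640260857 mid [0.5164 0.1702 0.233 ]
post (array([0.5421, 0.022 , 0.073 ]), np.float64(0.00033476564366912933)) [0.5421 0.0219 0.0725] [0.5426 0.0217 0.0725]
bed [0.6034 0.009  0.014 ] [ 0.4892 -0.0122  0.014 ] [0.4525 0.1941 0.014 ]
w 0.11613828762301047 len 0.2095762126379036 yaw(x axis dir) 0.18339920487965453 yaw(y) 1.7471386232196233
```

```bash
sleep 0.5
```

```text
(no output)
```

View pics/c3.png

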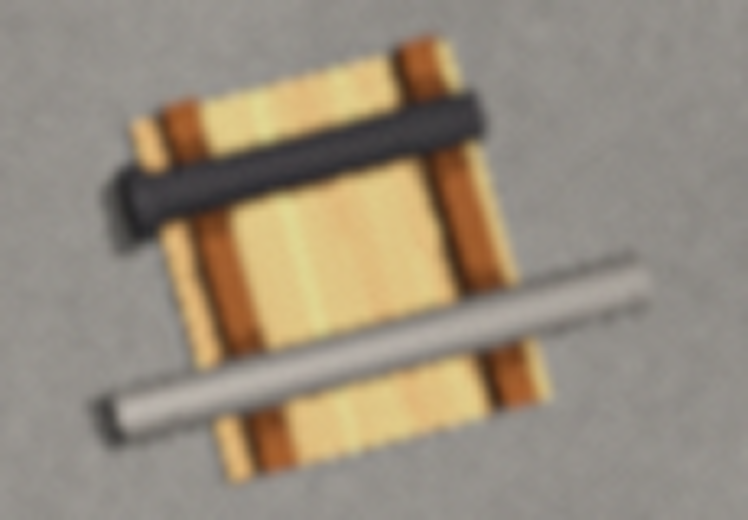

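Tube ends in the crop: (118,417) and (650,279). The vise yaw estimates (0.174, 0.176, 0.183) agree, and the post-to-screw distance is 150 mm as it should be. Next: compute the tube pose and pick it.

```bash
cat >> h.py <<'E'
YAW=0.176; VX=np.array([np.cos(YAW),np.sin(YAW),0]); VY=np.array([-np.sin(YAW),np.cos(YAW),0])
SEAT=np.array([0.5158,0.1696,0.085])
def down(a): return [0,np.cos(a/2),np.sin(a/2),0]
def V(x,y,z): # vise_seat frame -> world
    return SEAT+x*VX+y*VY+np.array([0,0,z])
E
python3 - <<'E'
from h import *
np.set_printoptions(precision=4,suppress=True)
f=lambda x,y:((x+.5)/6.5-.5+310,(y+.5)/6.5-.5+170)
a,b=plane("top",*f(118,417),.040),plane("top",*f(650,279),.040)
m=(a+b)/2; psi=np.arctan2(*(a-b)[:2][::-1]); print("tube",a,b,"len",np.linalg.norm(a-b),m,psi)
if abs(np.linalg.norm(a-b)-.24)>.01: raise SystemExit
for off in(0,-np.pi):
    A=psi+off
    print(off,[inverse_kinematics(p,down(x)) for p,x in((m+[0,0,.08],A),(V(0,-.08,0),YAW+np.pi/2+off),(V(0,0,.148),YAW+off))])
E
```

```text
tube [ 0.411  -0.1171  0.04  ] [ 0.4664 -0.3538  0.04  ] len 0.24307654075756507 [ 0.4387 -0.2354  0.04  ] 1.8006609011926686
0 [array([-0.5165,  0.3947,  1.9787, -0.    ,  0.7682, -0.7463]), array([ 0.1477,  0.5001,  1.9072, -0.    ,  0.7343, -0.0283]), array([ 0.2958,  0.2907,  1.8029, -0.    ,  1.0481,  1.6906])]
-3.141592653589793 [array([-0.5165,  0.3947,  1.9787, -0.    ,  0.7682,  2.3952]), None, array([ 0.2958,  0.2907,  1.8029, -0.    ,  1.0481, -1.451 ])]
```

Run:
```python
from h import *
np.set_printoptions(precision=3,suppress=True)
m=np.array([.4387,-.2354,.040]); a=1.8007; q=down(a)
g=np.array([0,0,-.019])
move_pose(m+g+[0,0,.12],q); movel(m+g,v=.15)
command_gripper(0.0); print("w",get_grip_width()*88,get_finger_force(),get_tcp_pos())
movel(m+g+[0,0,.12],v=.15); wait(.2)
print("held",get_grip_width()*88,get_finger_force(),get_ft_force(),get_ft_torque(),get_time())
q=down(YAW+np.pi/2)
move_pose(V(0,-.20,.07)+g,q); movel(V(0,-.19,.003)+g,v=.1)
wait(.2);print(get_tcp_pos()-g-V(0,-.19,.003),get_ft_force(),get_ft_torque(),get_time())
for n in("top","side"): cv2.imwrite(f"pics/{n}1.png",read_camera(n)[:,:,::-1])
c=[cv2.resize(cv2.imread(f"pics/{n}1.png")[y:y+130,x:x+130],(400,400),interpolation=cv2.INTER_CUBIC) for n,x,y in(("top",205,130),("side",180,180))]
cv2.imwrite("pics/pre.png",np.hstack(c))
```

```text
w 24.472800233164843 30.003260672092438 [ 0.44  -0.236  0.021]
held 24.58876105673733 29.999810457229614 [-1.11  -0.231 -2.604] [-0.065 -0.101 -0.022] 4.8167
[ 0.001 -0.     0.001] [-0.117 -0.519 -3.78 ] [-0.016 -0.102  0.001] 6.7833
```

View pics/pre.png

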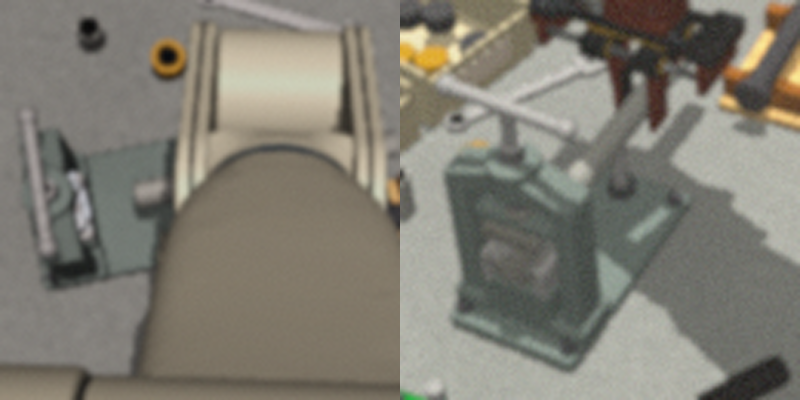

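The tube is held level, with its near end at top (250.5,192.7) and side (238.5,235.9). I'll check that end against the V axis, then insert.

Run:
```python
from h import *
np.set_printoptions(precision=4,suppress=True)
p,e=tri((250.5,192.7),(238.5,235.9)); d=p-SEAT; print("tip in vise",d@VX,d@VY,d[2],e, "by plane",(plane("top",250.5,192.7,.088)-SEAT)@VX)
print("expect px",proj("top",V(0,-.07,.003)),proj("side",V(0,-.07,.003)))
if abs(d@VX)>.006: raise SystemExit
g=np.array([0,0,-.019])
f0=get_ft_force()
r=movel(V(0,-.080,.003)+g,v=.06,until_force=8)
wait(.2); print("insert stopped",r,(get_tcp_pos()-g-SEAT)@VX,(get_tcp_pos()-SEAT)@VY,get_tcp_pos()[2],get_ft_force()-f0,get_ft_torque(),get_time())
```

```text
tip in vise -0.007347263443514805 -0.074220446288986 0.024868366720990756 0.004823797986325523 by plane -0.0013168737520023168
expect px [249.6213 192.3988] [234.8814 242.0933]
```

Run:
```python
from h import *
im=cv2.imread("pics/side1.png"); 
im=cv2.resize(im[185:260,210:290],None,fx=8,fy=8,interpolation=cv2.INTER_CUBIC)
def dot(p,c):
    u,v=proj("side",p); cv2.circle(im,(int((u-210+.5)*8),int((v-185+.5)*8)),4,c,-1)
for y in(-.07,-.1,-.13,-.16): dot(V(0,y,.003),(0,0,255))
dot(V(0,-.15,-.0125),(0,255,0))
for k in range(8):
    t=k*np.pi/4; dot(V(.0125*np.cos(t),-.07,.003+.0125*np.sin(t)),(255,0,0))
cv2.imwrite("pics/c4.png",im)
```

```text
(no output)
```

View pics/c4.png

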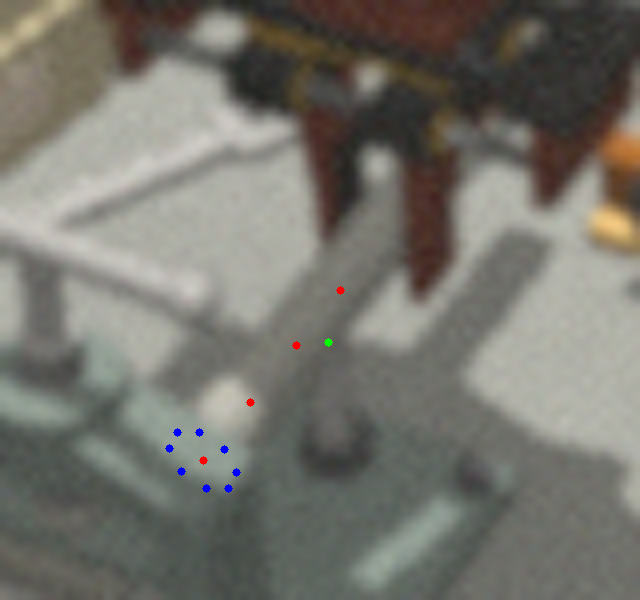

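The tube's visible end is about 20 mm higher than a level tube's would be, so it seems to have tilted in the grip. I'll raise it, get the tilt from a clear view, and check the tool orientation.

Run:
```python
from h import *
np.set_printoptions(precision=4,suppress=True)
g=np.array([0,0,-.019])
print(get_ee_rot(),down(YAW+np.pi/2),get_tcp_pos()-V(0,-.19,.003)-g,get_grip_width()*88)
movel(V(0,-.19,.05)+g,v=.15); wait(.3)
print(get_ft_force(),get_ft_torque(),get_tcp_pos()-V(0,-.19,.05)-g)
im=[]
for n in("top","side"):
    i=read_camera(n)[:,:,::-1].copy(); cv2.imwrite(f"pics/{n}2.png",i)
    tip=proj(n,V(0,-.07,.05)); x,y=(tip-[35,35]).astype(int); print(n,"crop origin",x,y)
    c=cv2.resize(i[y:y+70,x:x+70],None,fx=5.7,fy=5.7,interpolation=cv2.INTER_CUBIC)
    for yy in(-.07,-.1,-.13): 
        p=(proj(n,V(0,yy,.05))-[x,y]+.5)*5.7; cv2.circle(c,tuple(int(v) for v in p),3,(0,0,255),-1)
    im.append(c)
cv2.imwrite("pics/c5.png",np.hstack(im))
```

```text
[0.0004 0.6422 0.7665 0.0003] [0, np.float64(0.6422255145529808), np.float64(0.7665157457333536), 0] [ 0.0003 -0.      0.0005] 24.329639401139204
[-0.1707  0.0875 -2.9768] [-0.0527 -0.0634 -0.0262] [-0.0005  0.     -0.0009]
top crop origin 213 154
side crop origin 198 193
```

View pics/c5.png

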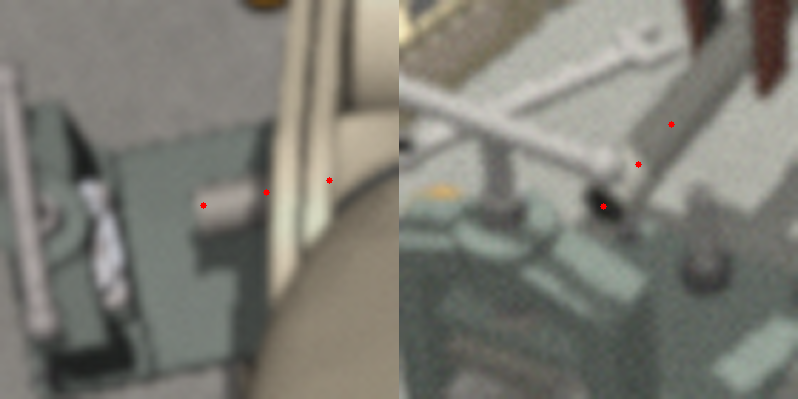

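This view shows the tube level, with its bore end at the predicted point in both pictures. In the earlier one the yoke hid the end. I'll measure its sideways offset numerically.

Run:
```python
from h import *
im=cv2.imread("pics/top2.png").astype(float)
R=im[:,:,2]
xs=np.arange(-.026,.0261,.002)
prof=np.mean([[cv2.getRectSubPix(R.astype(np.float32),(1,1),tuple(map(float,proj("top",V(x,y,.05)))))[0,0] for x in xs] for y in(-.088,-.084,-.08,-.076)],0)
print([(round(x*1000),int(p)) for x,p in zip(xs,prof)])
```

```text
[(-26, 64), (-24, 64), (-22, 64), (-20, 63), (-18, 62), (-16, 65), (-14, 75), (-12, 90), (-10, 108), (-8, 124), (-6, 138), (-4, 151), (-2, 161), (0, 165), (2, 163), (4, 154), (6, 140), (8, 126), (10, 116), (12, 111), (14, 111), (16, 112), (18, 113), (20, 113), (22, 113), (24, 113), (26, 112)]
```

Centred within about 1 mm, so I'll insert, lower and release.

Run:
```python
from h import *
np.set_printoptions(precision=4,suppress=True)
g=np.array([0,0,-.019])
def st(s): wait(.15); d=get_tcp_pos()-g-SEAT; print(s,d@VX,d@VY,d[2],get_ft_force(),get_ft_torque(),get_time())
movel(V(0,-.19,.003)+g,v=.15); st("pre")
r=movel(V(0,-.080,.003)+g,v=.06,until_force=8); st(f"in {r}")
if not r:
    r=movel(V(0,-.080,-.006)+g,v=.015,until_force=5); st(f"down {r}")
```

```text
pre 0.00074756442435623 -0.19015205070910815 0.0039430778213458695 [ 0.3464 -0.079  -3.0946] [-0.0408 -0.1044  0.0045] 8.3667
in False -4.585173007099576e-06 -0.08019316602348665 0.002993148359839992 [ 0.0184 -0.92   -3.1229] [-0.0348 -0.1136 -0.0073] 10.5
down True 0.0006871888779724848 -0.08002024173962144 0.00043771367848979836 [1.8106 0.992  3.8588] [ 0.1968 -0.5158 -0.1988] 10.9833
```

Run:
```python
from h import *
np.set_printoptions(precision=4,suppress=True)
g=np.array([0,0,-.019])
command_gripper(1.0); print(get_ft_force(),get_finger_force(),get_grip_width())
movel(V(0,-.08,.12)+g,v=.2); movel(V(0,-.16,.22)+g,v=.25); wait(.4); print(get_time(),get_ft_force(),get_ft_torque())
im=[]
for n in("top","side"):
    i=read_camera(n)[:,:,::-1].copy(); cv2.imwrite(f"pics/{n}3.png",i)
    x,y=(proj(n,V(0,-.06,0))-[40,40]).astype(int)
    c=cv2.resize(i[y:y+80,x:x+80],None,fx=5,fy=5,interpolation=cv2.INTER_CUBIC)
    for yy in(.04,-.07,-.11,-.15,-.2): 
        p=(proj(n,V(0,yy,0))-[x,y]+.5)*5; cv2.circle(c,tuple(int(v) for v in p),2,(0,0,255),-1)
    im.append(c)
cv2.imwrite("pics/c6.png",np.hstack(im))
```

```text
[-0.0572  0.2786  0.24  ] 0.0 1.0023397683067172
13.8667 [-0.1473 -0.6582  0.2116] [-0.0719 -0.0728 -0.0148]
```

View pics/c6.png

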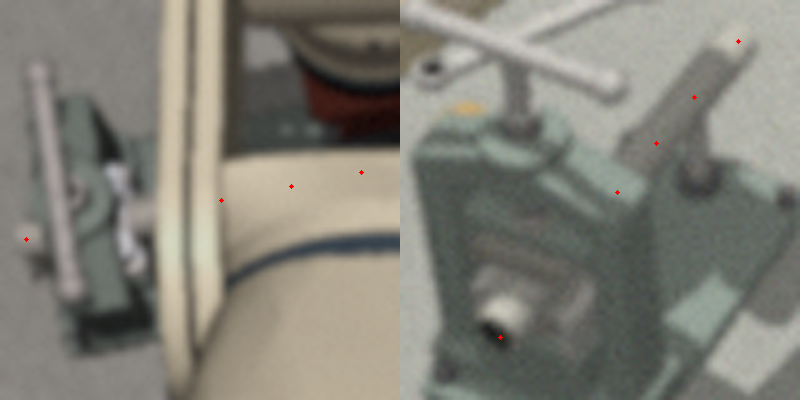

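The tube is through the jaw: its +y end is at side-crop (500,330), where predicted, and its rear lies on the post. Next the handle: grip mid-bar on the screw axis and begin turning clockwise.

```bash
cat >> h.py <<'E'
def hp(a,zb,dx=0,dy=0): return np.array([SEAT[0]+dx,SEAT[1]+dy,zb-.019]),down(a)
def report(s):
    f=np.mean([get_ft_force() for _ in range(4)],0);t=np.mean([get_ft_torque() for _ in range(4)],0)
    print(s,"F",f.round(2),"T",t.round(3),"q6 %.2f w %.1f t %.1f"%(get_joint_pos()[5],get_grip_width()*88,get_time()),flush=True); return t[2]
E
python3 - <<'E'
from h import *
a=.149-np.pi; zb=.236
p,q=hp(a,zb)
move_pose(p+[0,0,.10],q); movel(p,v=.15); wait(.3); report("free")
command_gripper(0.0); wait(.2); report("gripped"); print(get_tcp_pos()-p)
for i in range(4):
    a-=.2; zb-=.012*.2/2/np.pi; p,q=hp(a,zb); movel(p,q); report(f"a {a:.2f}")
E
```

```text
free F [-0.42 -0.19 -0.04] T [ 0.04  -0.134  0.017] q6 -1.42 w 88.1 t 16.2
gripped F [0.47 0.7  0.18] T [ 0.105 -0.119 -0.076] q6 -1.42 w 11.6 t 17.6
[-7.55981832e-06  2.31815449e-05 -5.21778432e-06]
a -3.19 F [-1.24  2.39 -0.34] T [ 0.355 -0.096 -0.021] q6 -1.23 w 11.4 t 17.9
a -3.39 F [-0.63  4.25 -0.54] T [ 0.795 -0.18  -0.069] q6 -1.03 w 11.3 t 18.3
a -3.59 F [ 0.49  6.58 -0.79] T [ 0.957 -0.163 -0.093] q6 -0.83 w 11.8 t 18.6
a -3.79 F [ 1.41  6.73 -1.75] T [ 1.126 -0.245 -0.079] q6 -0.63 w 11.4 t 19.0
```

```bash
cat > turn.py <<'E'
from h import *
def turn(a,zb,o,step,n,stop,gain=1.0e-4,every=3):
    """clockwise steps; o = lateral offset steered by the side force; stops at Tz>=stop"""
    for i in range(n):
        if get_joint_pos()[5]+step>2.5: print("joint end"); break
        a-=step; zb-=.012*step/2/np.pi
        p,q=hp(a,zb,*o); movel(p,q)
        F=np.mean([get_ft_force() for _ in range(4)],0); T=np.mean([get_ft_torque()[2] for _ in range(8)])
        o=o+np.clip(gain*F[:2],-4e-4,4e-4)
        if i%every==0 or T>stop: print(f"a {a:.3f} zb {zb:.4f} F {F.round(1)} Tz {T:.3f} o {(o*1e3).round(2)} t {get_time():.1f}",flush=True)
        if T>=stop: print("STOP"); break
    print("END a,zb,o",a,zb,o.tolist()); return a,zb,o
E
python3 - <<'E'
from turn import *
zb=.236-.012*.8/2/np.pi
turn(.149-np.pi-.8,zb,np.zeros(2),.12,12,.12,every=1)
E
```

```text
a -3.913 zb 0.2342 F [ 0.8  6.5 -2.9] Tz -0.063 o [0.08 0.4 ] t 19.2
a -4.033 zb 0.2340 F [ 0.9  5.4 -3.7] Tz -0.053 o [0.17 0.8 ] t 19.5
a -4.153 zb 0.2338 F [ 1.6  5.7 -2.2] Tz -0.046 o [0.33 1.2 ] t 19.8
a -4.273 zb 0.2336 F [ 3.1  4.2 -3.4] Tz -0.029 o [0.64 1.6 ] t 20.1
a -4.393 zb 0.2333 F [ 3.1  3.3 -3.7] Tz 0.001 o [0.95 1.93] t 20.3
a -4.513 zb 0.2331 F [ 2.8  3.2 -2.4] Tz -0.033 o [1.23 2.25] t 20.6
a -4.633 zb 0.2329 F [ 2.7  0.5 -1.4] Tz -0.025 o [1.5 2.3] t 20.9
a -4.753 zb 0.2326 F [ 4.4 -0.6 -2.3] Tz -0.069 o [1.9  2.24] t 21.1
a -4.873 zb 0.2324 F [ 2.9 -0.3 -1.7] Tz -0.036 o [2.19 2.21] t 21.4
a -4.993 zb 0.2322 F [ 0.8 -0.  -0.9] Tz -0.019 o [2.28 2.21] t 21.6
a -5.113 zb 0.2320 F [ 1.8 -1.2 -0.6] Tz -0.058 o [2.46 2.08] t 21.9
a -5.233 zb 0.2317 F [ 1.6 -1.  -0.8] Tz -0.098 o [2.62 1.98] t 22.2
END a,zb,o -5.232592653589794 0.2317219151296897 [0.0026187558566606816, 0.001984142827947573]
```

Run:
```python
from turn import *
turn(-5.232592653589794,0.23172,np.array([.00262,.00198]),.08,20,.10,every=2)
```

```text
a -5.313 zb 0.2316 F [ 1.6 -1.5 -0.2] Tz -0.039 o [2.78 1.83] t 22.4
a -5.473 zb 0.2313 F [ 1.5 -1.5  0.8] Tz -0.024 o [3.1  1.52] t 22.9
a -5.633 zb 0.2310 F [ 1.  -0.3  0.7] Tz -0.063 o [3.34 1.42] t 23.4
a -5.793 zb 0.2307 F [ 0.2 -0.1  1.3] Tz -0.047 o [3.34 1.2 ] t 23.9
a -5.953 zb 0.2303 F [ 0.3 -1.8  0.8] Tz -0.065 o [3.4  0.85] t 24.4
a -6.113 zb 0.2300 F [ 0.4 -1.2  1.9] Tz -0.099 o [3.51 0.55] t 24.9
a -6.273 zb 0.2297 F [ 0.1 -0.8  1.5] Tz -0.024 o [3.58 0.36] t 25.4
a -6.433 zb 0.2294 F [ 0.7 -1.9  3.2] Tz -0.007 o [ 3.67 -0.01] t 25.9
a -6.593 zb 0.2291 F [-1.2 -1.6  5.6] Tz -0.038 o [ 3.53 -0.33] t 26.4
a -6.753 zb 0.2288 F [-0.9 -0.6  5.8] Tz 0.041 o [ 3.39 -0.61] t 26.9
END a,zb,o -6.832592653589796 0.22866422509263548 [0.0032514423733859808, -0.0006695292682398818]
```

Turned 3.84 rad and Tz is just starting to rise, but joint 6 is near its limit. I'll regrasp half a turn back.

Run:
```python
from turn import *
a,zb,o=-6.832592653589796,0.228664,np.array([.00325,-.00067])
command_gripper(.6); p,_=hp(a,zb,*o); movel(p+[0,0,.05],v=.2)
a+=np.pi; p,q=hp(a,zb,*o)
move_pose(p+[0,0,.05],q); movel(p,v=.15); wait(.3); report("free")
command_gripper(0.0); wait(.2); report("grip")
turn(a,zb,o,.05,6,.15,every=1)
```

```text
free F [ 0.19 -0.04  0.54] T [-0.008 -0.127  0.005] q6 -0.73 w 52.8 t 31.8
grip F [-0.85  0.48  0.08] T [ 0.074 -0.193  0.076] q6 -0.73 w 11.3 t 32.7
a -3.741 zb 0.2286 F [ 0.3  0.4 -0.3] Tz 0.219 o [ 3.28 -0.63] t 33.0
STOP
END a,zb,o -3.7410000000000023 0.22856850703414486 [0.0032806088283329126, -0.0006256787263199239]
```

```bash
cat > avg.py <<'E'
from turn import *
def tz(n=10):
    v=[]
    for _ in range(n): v.append(get_ft_torque()[2]); wait(.02)
    return np.mean(v),np.std(v)
E
python3 - <<'E'
from avg import *
a,zb,o=-3.741,.22857,np.array([.00328,-.00063])
print(tz())
for i in range(5):
    a-=.04; p,q=hp(a,zb,*o); movel(p,q); wait(.1); m,s=tz(); print(f"{a:.3f} Tz {m:.3f} sd {s:.3f} F",get_ft_force().round(1),get_time(),flush=True)
    if m>.25: break
E
```

```text
(np.float64(0.23329599163538944), np.float64(0.02964695171041949))
-3.781 Tz 0.220 sd 0.044 F [-0.2 -1.2  0.8] 33.6583
-3.821 Tz 0.248 sd 0.035 F [-1.1 -0.5 -0.4] 34.175
-3.861 Tz 0.249 sd 0.027 F [-1.1 -1.4 -1.5] 34.6917
-3.901 Tz 0.316 sd 0.027 F [ 0.2 -2.4 -2.7] 35.2083
```

Run:
```python
from avg import *
a,zb,o=-3.901,.22857,np.array([.00328,-.00063])
print(tz(15))
for i in range(3):
    a-=.025; p,q=hp(a,zb,*o); movel(p,q); wait(.1); m,s=tz(15); print(f"{a:.3f} Tz {m:.3f} sd {s:.3f} F",get_ft_force().round(1),get_time(),flush=True)
    if m>.34: break
```

```text
(np.float64(0.3314787858519741), np.float64(0.023118649997806502))
-3.926 Tz 0.427 sd 0.035 F [-1.  -2.7 -3.8] 36.0583
```

Tz is about 0.37 above free turning, which is firm and below crushing. I'll stop here, release and retreat.

Run:
```python
from avg import *
command_gripper(.8); p=get_tcp_pos(); movel(p+[0,0,.08],v=.15)
move_pose([.45,-.25,.30],down(YAW+np.pi/2)); wait(.3); print(get_ft_force(),get_time())
im=[]
for n in("top","side"):
    i=read_camera(n)[:,:,::-1].copy()
    x,y=(proj(n,V(0,-.06,0))-[40,40]).astype(int)
    c=cv2.resize(i[y:y+80,x:x+80],None,fx=5,fy=5,interpolation=cv2.INTER_CUBIC)
    for yy in(.04,-.2): 
        q=(proj(n,V(0,yy,0))-[x,y]+.5)*5; cv2.circle(c,tuple(int(v) for v in q),2,(0,0,255),-1)
    im.append(c)
cv2.imwrite("pics/end.png",np.hstack(im))
```

```text
[ 0.69665752 -0.44311108 -0.16492995] 39.625
```

View pics/end.png

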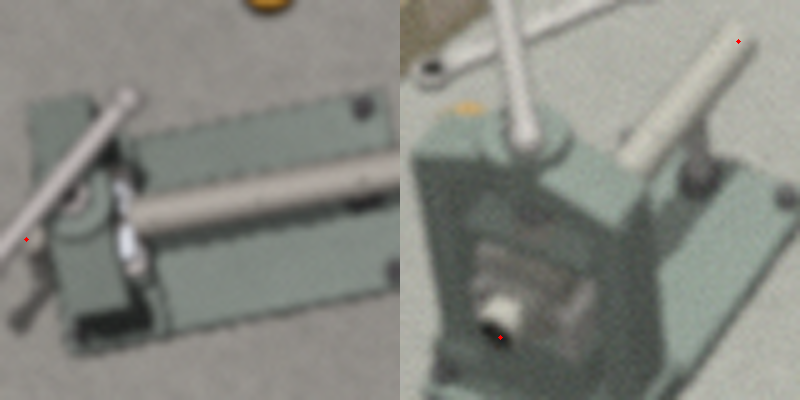

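The tube's ends are where they should be, and the bar sits at about -0.75 rad as commanded (gripper clear), so I'm handing in.

```bash
python3 -c "
from station import *
print(job_done(),get_time())"
```

```text
the job is handed in; nothing more can be done
the job is handed in; nothing more can be done
```

I handed the job in at about 40 s: the tube lies in the V and on the post, and is clamped at roughly 0.37 N m above free turning by my estimate (noise about ±0.05). Handle and tube are released; the verdict wasn't shown, and I didn't measure jaw force or re-check the bystanders.

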